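# Rock the bread conveyor's drive head into gear

## Task

Put the bread conveyor's gear head into gear: it is the one whose spindle carries the six-toothed wheel. Ease its ball-ended gear lever over, away from the spindle, and rock the spindle by its T-bar until the lever's tooth drops fully home between two teeth of the wheel. Leave the lever of the other head, the belt tensioner with the smooth grooved pulley, as it is.

Things in the scene. Friction and masses are not known exactly. Their poses are not given: they have to be found in the camera images.
- gear_head: Bolted-down head: dark plate 130 (x) by 250 (y) by 10 mm, yaw within 0.4 rad, origin near its middle at bench height, z up. Upright spindle at x=0, y=-50: toothed wheel 100 mm across, 20-50 mm above the bench; on top a dark T-bar for the hand, 64 mm long, 14 thick, 98-126 mm up, centred on the axis. At y=+50 two brackets 139 mm high, 70 mm over their outsides, hold the lever's pivot, 125 mm up.
- spindle (a joint): Spindle angle, rad, counterclockwise from above. At 0 the T-bar lies along the head's y and a wheel tooth (15 mm wide) faces the lever's tooth and blocks it. Six teeth, one every 1.047, so gaps face the lever at +0.524 and -0.524, give or take 0.19. Starts within 0.16 of 0; turns with light friction (0.05 N m) and stays where left.
- gear_lever (a joint): Lever angle, rad, about the head's x. At 0 it is out of gear, leaning 12 degrees to the spindle, its 40 mm steel ball centred at y=+31 mm, 213 mm up, 90 mm from the pivot. It swings to the head's +y, upright at 0.21; beyond that its weight (0.38 kg) tips it on by itself until its tooth (7 mm) butts on a wheel tooth at about 0.55 and presses there. When a gap comes round it drops to 0.733, home.
- belt_lever (a joint): The like ball lever on the other head, the belt tensioner: same plate, brackets and T-bar, but a smooth grooved pulley 92 mm across instead of the toothed wheel, and a broad shoe instead of the tooth. It rests at 0 rad, leaning to its spindle, and is to stay there; past 0.21 it would fall over. The heads stand side by side, in either order.

How it is judged:
By the outcome, as a careful person would: the job done as asked, in the order asked, and still so for the second after the job is handed in, with the robot touching nothing.
It also fails if it takes over 42 s, if anything falls off the work surface, if the arm or the gripper's body presses on something with over 40 N, if the wrist force passes 120 N, or if a joint passes its speed limit or range.

## Robot

A 7-joint arm with a two-finger parallel gripper is mounted at the origin on the work surface. World frame = base frame: x ahead of the robot, y to its left, z up, the work surface at z = 0. Lengths are in mm, angles in rad, forces in N, time in s.
With the tool pointing down it reaches from about 425 to 950 mm from the base axis. Payload 16.7 kg.
Tool frame: the origin (TCP) lies on the centre line of the jaws, within the pads' length; the fingertips stand 25 mm ahead of it and the grasp point (between the pads) lies 6 mm ahead of it (manip.tip_reach is the distance from the TCP to the fingertips, in mm); x points along the fingers, z is the direction in which the jaws open and shut, and the axes are right-handed (so a half turn about x gives the same grasp; the last joint's range is limited). The gripper opens to 94 mm and grips with 3 to 60 N. Pads are 16 mm wide; open, the fingers measure 119 mm over their backs; the gripper's body (75 mm by 177 mm) begins 78 mm behind the grasp point.
Start: joints at [1.075, 0.426, 0.074, 1.606, -0.034, 1.111, -0.067], TCP at [229.393, -634.787, 230.467] pointing down, gripper open.
Joint ranges: [-2.85, 2.85], [-0.5, 2.14], [-1.23, 1.37], [0.21, 2.46], [-1.02, 4.16], [0.16, 2.05], [-2.73, 2.73]. Speed limits (rad/s): [1.89, 1.89, 2.39, 2.39, 3.01, 3.01, 3.01].

## Interface

Orientations are given as [roll, pitch, yaw] about the fixed x, y, z axes, in that order (R = Rz(yaw) Ry(pitch) Rx(roll)).
In Python, from station import manip gives the robot as it stands. The module is installed in compiled form; this text tells all that it offers.
- The arm moves only by the tool servo_tool, never from a script. Its argument "steps" is text: rows parted by semicolons, each of 5 numbers parted by spaces: the shift along the tool's x, y, z in m, then the turn about the tool's x in rad, then the opening, from 0 (shut) to 1 (fully open). A call has 1 to 20 rows; each row shifts and turns the commanded pose from where the row before left it, along the tool's axes as they then stand; what a row does not reach is not made up. A row lasts 1/12 s, in which the tool goes at most 41.7 mm and 7.16 degrees, less where a joint would pass 70% of its speed; a pose out of reach is approached as far as the arm can. A call with a gripper value outside its range is refused whole. The fingers move at their own pace and stop on an object; the grip force is fixed at half the most. Time passes only in rows, so rows that do not move let the fingers close. It gives the time, the measured TCP pose, the force and the opening at its end, in the units of the state.
- manip.read_state(): the state, without advancing time (a new reading comes with each control period).
- manip.grab_frame(name): name is "scene" or "side" or "wrist"; returns a dict with "color" (480x640x3 uint8, red, green, blue), "range_z" (480x640 float32, mm along the optical axis (not along the pixel's ray), 0 where there is no reading), "camera_matrix" (3x3 intrinsics, pixels), "cam_to_world" (4x4, takes a point from camera to world coordinates); the wrist camera has in their place "mount" (4x4, takes a point from camera to tool coordinates, whose origin is the TCP and whose axes are the tool frame's). Camera axes: x right, y down, z forward; pixel columns grow to the right and rows downward; lengths in mm; the calibration is good to about 2 mm. A picture is of the moment at which its call begins: read the wrist's pose just before it.
- manip.hand_in(): hands the job in, once; it reports no verdict.
Trained networks look in a picture, given as the dict that the camera call returned (one of the last four; its "shot" number tells which), for a name from the list of things; names that differ only in an ending like _2 or _b are one class to them, and where a whole thing is asked for, a point or a joint stands for the part that bears it (a point fixed in the world has none). Each returns a list of dicts, best first, with "p" (0 to 1); they miss things now and then, are a little off and sometimes report something else, mostly with a low value. They report only what shows in the picture. A call takes as long as a camera call.
- manip.spot_in(picture, name): "centre" ([x, y, z] in mm, in world coordinates, good to about 4 mm: the middle of the surface that is visible of it).
- manip.outline_of(picture, name): "pixels" (480x640 bool, what is visible of it).
The state is a dict: "clock": time; "joints": joint angles; "dq": joint speeds; "effort": joint torques, N m; "ee_pos": TCP position; "tcp_rot": TCP orientation; "force": force on the tool from outside, world axes, zero at the start; "wrist_torque": the same for the moment, N m; "opening": finger opening in mm.
Only numpy, scipy, OpenCV 4.12 (cv2) and the standard library are available. Lean on these libraries where they do the work, as an engineer would, in place of code of your own. Each camera call takes 0.05 s, during which the arm holds its last target.

## Working session

There is one attempt and no reset: what is moved stays moved. The work goes in short steps, Python scripts to look and compute and a tool call to move; the robot and the scene stay as the last step left them, time stands still between calls to the robot, and variables do not carry over. Pictures are saved under pics/ and viewed, and the job is handed in when it is done.

Besides the shell and the picture viewer there is one more tool, called after "Emit:" in YAML: its name, and indented under it one key for each argument. servo_tool: Moves the arm, as the interface text tells. Its arguments: {"type":"object","properties":{"steps":{"type":"string"}},"required":["steps"]}

```bash
mkdir -p pics; python3 - <<'E'
from station import manip
import cv2,numpy as np,pickle
s=manip.read_state();print({k:np.round(v,3) for k,v in s.items()})
D={}
for n in["scene","side","wrist"]:
    f=manip.grab_frame(n);D[n]=f
    cv2.imwrite(f"pics/a_{n}.png",f["color"][...,::-1])
    if n!="wrist":
        for nm in["gear_head","spindle","gear_lever","belt_lever"]:
            r=manip.spot_in(f,nm);print(n,nm,[(np.round(q["centre"]),round(q["p"],2)) for q in r[:3]])
    
pickle.dump(D,open("a.pkl","wb"))
print(manip.read_state()["clock"])
E
```

```text
{'clock': np.float64(0.0), 'joints': array([ 1.075,  0.427,  0.074,  1.607, -0.034,  1.111, -0.067]), 'dq': array([ 0.001, -0.001, -0.001,  0.001, -0.002,  0.001, -0.001]), 'effort': array([-0.0000e+00, -9.3584e+01,  3.6670e+00, -4.5420e+01, -4.9000e-02,
        2.0000e-02,  0.0000e+00]), 'ee_pos': array([ 229.247, -634.424,  229.778]), 'tcp_rot': array([-3.052,  1.569,  2.007]), 'force': array([-0.932,  0.199, -0.598]), 'wrist_torque': array([-0.019,  0.01 , -0.032]), 'opening': np.float64(93.956)}
scene gear_head [(array([612., 209.,  14.]), 0.92)]
scene spindle [(array([584., 150.,  49.]), 0.69)]
scene gear_lever [(array([621., 226., 177.]), 0.93)]
scene belt_lever [(array([ 527., -196.,  142.]), 0.71)]
side gear_head [(array([608., 172.,  45.]), 0.56)]
side spindle [(array([613., 235., 151.]), 0.26)]
side gear_lever [(array([615., 232., 152.]), 0.92)]
side belt_lever [(array([ 521., -206.,  145.]), 0.89)]
0.55
```

View pics/a_scene.png

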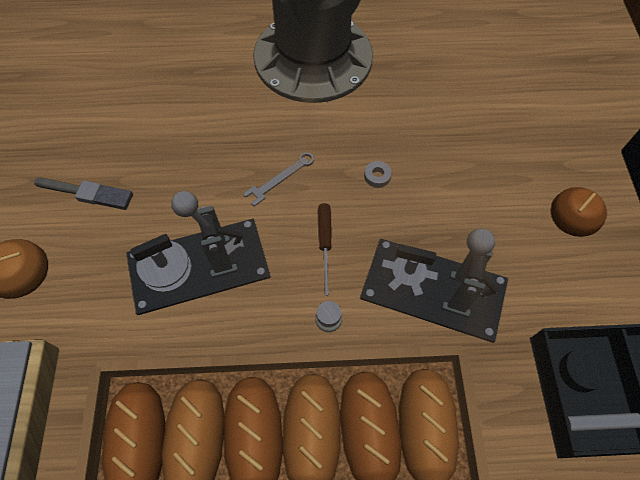

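View pics/a_side.png

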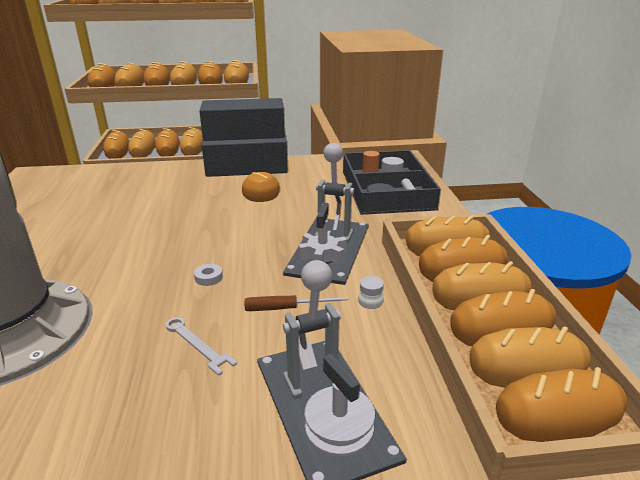

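The scene picture shows the toothed wheel at about pixel (410,275), with its lever ball at (481,241). That puts the gear head on the robot's left (+y). The smooth pulley is at (163,265). Next I'll measure the gear head precisely.

```bash
cat > h.py <<'E'
import numpy as np,cv2,pickle
def cloud(f,T=None):
    K=f["camera_matrix"];Z=f["range_z"];v,u=np.mgrid[:480,:640]
    P=np.stack([(u-K[0,2])/K[0,0]*Z,(v-K[1,2])/K[1,1]*Z,Z,np.ones_like(Z)],-1)
    T=f["cam_to_world"] if T is None else T
    W=P@np.array(T).T
    W=W[...,:3];W[Z<=0]=np.nan
    return W
def sphere(p,r=20):
    from scipy.optimize import least_squares
    c=least_squares(lambda c:np.linalg.norm(p-c,axis=1)-r,p.mean(0)+[0,0,-10],loss='soft_l1').x
    return c,np.abs(np.linalg.norm(p-c,axis=1)-r).mean()
E
python3 - <<'E'
from h import *
D=pickle.load(open("a.pkl","rb"))
for n in["scene","side"]:
    f=D[n];W=cloud(f);C=f["color"].astype(int)
    print(n,np.round(f["cam_to_world"][:3,3]))
    x,y,z=W[...,0],W[...,1],W[...,2]
    reg=(abs(x-600)<130)&(abs(y-190)<170)
    # plate
    m=reg&(z>6)&(z<14)&(C.sum(-1)<220)
    p=W[m][:,:2].astype(np.float32)
    print("plate",m.sum(),cv2.minAreaRect(p), np.median(z[m]))
    b=reg&(z>203)
    c,e=sphere(W[b]);print("ball",b.sum(),c,e)
    t=reg&(z>102)&(z<132)
    q=W[t]; 
    from scipy.cluster.vq import kmeans2
    top=reg&(z>120)&(z<132);
    # split T-bar: nearer spindle
    cen=q[np.hypot(q[:,0]-590,q[:,1]-150)<55]
    print("T",len(cen),cv2.minAreaRect(cen[:,:2].astype(np.float32)),cen[:,2].max())
    w=reg&(z>45)&(z<54);pw=W[w];print("wheel",len(pw),cv2.minEnclosingCircle(pw[:,:2].astype(np.float32)) )
E
```

```text
scene [933. -24. 869.]
plate 5155 ((607.4295043945312, 206.8990020751953), (344.4162902832031, 184.15084838867188), 79.18972778320312) 9.247688856432092
ball 594 [609.60166162 225.67870748 212.17099324] 0.7089295829592308
T 502 ((579.9710693359375, 149.6846923828125), (63.63383865356445, 14.973586082458496), 71.48796844482422) 129.1088759119698
wheel 1418 ((689.4917602539062, 189.68292236328125), 174.05746459960938)
side [ 464. -748.  574.]
plate 94 ((613.7613525390625, 232.05833435058594), (323.8881530761719, 127.9548110961914), 67.69141387939453) 8.726639106016194
ball 283 [609.85141695 225.5789715  213.5181886 ] 0.9786132245335482
T 220 ((577.9561767578125, 146.48678588867188), (63.524959564208984, 14.992244720458984), 72.25773620605469) 128.17371990746256
wheel 806 ((689.786376953125, 190.32839965820312), 174.212646484375)
```

```bash
python3 - <<'E'
from h import *
D=pickle.load(open("a.pkl","rb"))
f=D["scene"];a=cv2.resize(f["color"][210:350,340:530],None,fx=4,fy=4,interpolation=cv2.INTER_CUBIC)
cv2.imwrite("pics/b.png",a[...,::-1])
E
```

```text
(no output)
```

View pics/b.png

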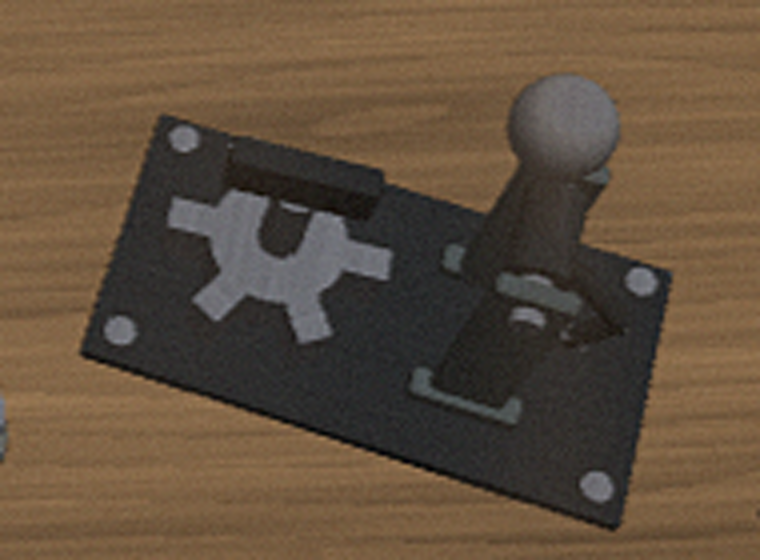

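```bash
python3 - <<'E'
from h import *
D=pickle.load(open("a.pkl","rb"))
f=D["scene"];W=cloud(f);C=f["color"].astype(int)
x,y,z=W[...,0],W[...,1],W[...,2]
m=((abs(x-600)<150)&(abs(y-190)<180)&(C.max(-1)<70)).astype(np.uint8)
# project plate outline pixels on z=10 plane: intersect
n,l,st,ce=cv2.connectedComponentsWithStats(m); i=1+np.argmax(st[1:,4]); print(st[i])
mm=(l==i)&(z>5)&(z<15)
p=W[mm][:,:2].astype(np.float32)
print(cv2.minAreaRect(p),len(p))
# bolts: bright pts at z~10-14
bm=((abs(x-600)<150)&(abs(y-190)<180)&(z>7)&(z<20)&(C.min(-1)>95)).astype(np.uint8)
n,l,st,ce=cv2.connectedComponentsWithStats(bm)
for k in range(1,n):
    if st[k,4]>15: print(st[k],np.round(W[l==k].mean(0),1))
E
```

```text
[ 360  239  148  104 8020]
((600.1328735351562, 200.97128295898438), (250.30776977539062, 131.3785858154297), 67.76912689208984) 5188
[383 242   6   6  30] [510.5 118.9  14.2]
[497 277   7   7  36] [592.9 322.8  14.2]
[366 289   8   7  39] [606.8  79.9  14.6]
[485 328   8   7  42] [689.1 283.8  14.2]
```

```bash
cat >> h.py <<'E'
from scipy.spatial.transform import Rotation as Ro
UY=np.array([0.376,0.927,0]);UX=np.array([0.927,-0.376,0]);O=np.array([598.2,196.8,0])
def plan(tcp,ang=0):
    "TCP target, jaw dir = head x turned by ang ccw"
    from station import manip
    s=manip.read_state();R=Ro.from_euler('xyz',s["tcp_rot"]).as_matrix()
    d=R.T@(np.array(tcp)-s["ee_pos"])/1000
    t=Ro.from_rotvec([0,0,ang]).apply(UX);tt=R.T@t
    a=np.arctan2(-tt[1],tt[2]); a=(a+np.pi/2)%np.pi-np.pi/2
    print("t",s["clock"],"tcp",np.round(s["ee_pos"],1),"F",np.round(s["force"],1),"open",round(s["opening"],1))
    print("shift m",np.round(d,4),"turn",round(a,3),"alt",round(a-np.sign(a)*np.pi,3)); print("head coords",np.round([(s["ee_pos"]-O)@UX,(s["ee_pos"]-O)@UY],1))
    print(np.round(R,3).tolist(), np.round(s["joints"],2))
E
python3 - <<'E'
from h import *
plan([609.7,225.6,300])
E
```

```text
t 0.55 tcp [ 229.4 -634.8  230.5] F [-0.2  0.  -0.7] open 94.1
shift m [-0.0695  0.65   -0.68  ] turn -0.839 alt 2.303
head coords [ -29.2 -909.6]
[[0.0, 0.94, 0.34], [0.0, 0.34, -0.94], [-1.0, 0.0, -0.0]] [ 1.07  0.43  0.07  1.61 -0.03  1.11 -0.07]
```

Emit:
servo_tool:
  steps: "-0.02 0 0 -0.12 1; -0.02 0 0 -0.12 1; -0.02 0 0 -0.12 1; -0.01 0 0 -0.12 1; 0 0 0 -0.12 1; 0 0 0 -0.12 1; 0 0 0 -0.119 1; 0 0 0 0 1"

```text
clock: 1.22
ee_pos: [229.3, -634.8, 300.6]
tcp_rot: [0.169, 1.571, -0.21]
force: [-0.3, 0.1, 0.2]
opening: 93.9
```

```bash
python3 - <<'E'
from h import *
plan([609.7,225.6,300])
E
```

```text
t 1.2167 tcp [ 229.3 -634.8  300.6] F [-0.3  0.1  0.2] open 93.9
shift m [6.000e-04 9.401e-01 3.520e-02] turn 0.006 alt -3.135
head coords [ -29.3 -909.6]
[[0.0, 0.37, 0.929], [-0.0, 0.929, -0.37], [-1.0, 0.0, 0.0]] [ 1.19  0.38 -0.08  1.52  0.03  1.25  0.73]
```

Emit:
servo_tool:
  steps: "0 0.03 0.001 0 1;0 0.03 0.001 0 1;0 0.03 0.001 0 1;0 0.03 0.001 0 1;0 0.03 0.001 0 1;0 0.03 0.001 0 1;0 0.03 0.001 0 1;0 0.03 0.001 0 1;0 0.03 0.001 0 1;0 0.03 0.001 0 1;0 0.03 0.001 0 1;0 0.03 0.001 0 1;0 0.03 0.001 0 1;0 0.03 0.001 0 1;0 0.03 0.001 0 1;0 0.03 0.001 0 1;0 0.03 0.001 0 1;0 0.03 0.001 0 1;0 0.03 0.001 0 1;0 0.03 0.001 0 1"

```text
clock: 2.88
ee_pos: [473.6, -84.9, 300.7]
tcp_rot: [0.353, 1.57, -0.037]
force: [-0.5, -0.4, -0.7]
opening: 94.0
```

Emit:
servo_tool:
  steps: "0 0.03 0.001 0 1;0 0.03 0.001 0 1;0 0.03 0.001 0 1;0 0.03 0.001 0 1;0 0.03 0.001 0 1;0 0.03 0.001 0 1;0 0.03 0.001 0 1;0 0.03 0.001 0 1;0 0.03 0.001 0 1;0 0.03 0.001 0 1;0 0.03 0.001 0 1;0 0 0 0 1"

```text
clock: 3.88
ee_pos: [607.7, 221.1, 299.9]
tcp_rot: [2.259, 1.568, 1.874]
force: [-1.1, 0.7, -0.2]
opening: 94.0
```

```bash
python3 - <<'E'
from h import *
plan([609.7,225.6,219])
from station import manip
f=manip.grab_frame("wrist");cv2.imwrite("pics/c.png",f["color"][...,::-1])
s=manip.read_state();T=np.eye(4);T[:3,:3]=Ro.from_euler('xyz',s["tcp_rot"]).as_matrix();T[:3,3]=s["ee_pos"]
W=cloud(f,T@f["mount"])
z=W[...,2];b=(z>200)&(z<245)&(np.hypot(W[...,0]-610,W[...,1]-226)<40)
print(b.sum(),sphere(W[b]) if b.sum()>50 else 0)
E
```

```text
t 3.8833 tcp [607.7 221.1 299.9] F [-1.1  0.7 -0.2] open 94.0
shift m [0.0809 0.0047 0.0003] turn 0.0 alt -3.141
head coords [-0.3 26.1]
[[-0.001, 0.376, 0.927], [0.003, 0.927, -0.376], [-1.0, 0.002, -0.002]] [ 0.06  0.4  -0.68  1.56  0.26  1.27 -1.04]
2477 (array([609.04816923, 223.18301292, 212.40296054]), np.float64(0.3701878884974916))
```

View pics/c.png

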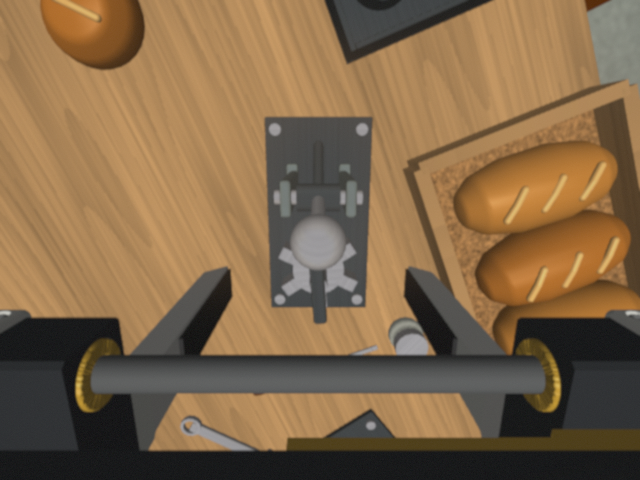

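The wrist view shows the ball centred between the fingers at (319,243), with the head square to the tool. I'll lower and grip the ball.

Emit:
servo_tool:
  steps: "0.02 0.0035 0 0 1;0.02 0 0 0 1;0.02 0 0 0 1;0.02 0 0 0 1;0 0 0 0 1;0 0 0 0 0.38;0 0 0 0 0.38;0 0 0 0 0.38;0 0 0 0 0.38;0 0 0 0 0.38"

```text
clock: 4.77
ee_pos: [609.1, 218.8, 221.5]
tcp_rot: [0.684, 1.57, 0.298]
force: [-0.2, 0.5, 0.6]
opening: 63.9
```

```bash
python3 - <<'E'
from h import *
plan([609.7,225.6,219])
E
```

```text
t 4.7667 tcp [609.1 218.8 221.5] F [-0.2  0.5  0.6] open 63.9
shift m [ 0.0025  0.0066 -0.002 ] turn -0.0 alt 3.141
head coords [ 1.8 24.5]
[[0.001, 0.376, 0.927], [0.0, 0.927, -0.376], [-1.0, 0.001, 0.001]] [ 0.04  0.46 -0.66  1.65  0.31  1.13 -1.08]
```

Emit:
servo_tool:
  steps: "0.002 0.003 -0.001 0 0.45;0 0.003 0 0 0.45;0 0 0 0 0.45;0 0 0 0 0.3;0 0 0 0 0.3;0 0 0 0 0.3;0 0 0 0 0.3;0 0 0 0 0.3"

```text
clock: 5.43
ee_pos: [609.5, 225.4, 218.4]
tcp_rot: [2.841, 1.57, 2.457]
force: [-4.4, 3.6, 0.2]
opening: 38.7
```

```bash
python3 - <<'E'
from h import *
plan([609.7,225.6,219])
E
```

```text
t 5.4333 tcp [609.5 225.4 218.4] F [-4.4  3.6  0.2] open 38.7
shift m [-0.0006  0.0003  0.0001] turn 0.001 alt -3.141
head coords [-0.3 30.7]
[[-0.001, 0.375, 0.927], [0.001, 0.927, -0.375], [-1.0, 0.0, -0.001]] [ 0.03  0.47 -0.66  1.64  0.31  1.13 -1.09]
```

Emit:
servo_tool:
  steps: "-0.001 0.005 0 0 0.3;-0.0006 0.005 0 0 0.3;-0.0004 0.005 0 0 0.3;-0.0001 0.005 0 0 0.3;0.0002 0.005 0 0 0.3;0.0005 0.005 0 0 0.3;0.0007 0.005 0 0 0.3;0.001 0.005 0 0 0.3;0.0013 0.005 0 0 0.3;0.0003 0.001 0 0 0.3;0 0 0 0 0.3;0 0 0 0 0.3"

```text
clock: 6.43
ee_pos: [626.7, 267.8, 216.6]
tcp_rot: [3.045, 1.57, 2.661]
force: [-6.0, 3.7, 2.2]
opening: 38.5
```

```bash
python3 - <<'E'
from h import *
plan([609.7,225.6,219])
from station import manip
f=manip.grab_frame("side");cv2.imwrite("pics/d.png",f["color"][...,::-1])
E
```

```text
t 6.4333 tcp [626.7 267.8 216.6] F [-6.   3.7  2.2] open 38.5
shift m [-0.0024 -0.0455  0.0001] turn 0.001 alt -3.141
head coords [-0.3 76.5]
[[-0.001, 0.375, 0.927], [0.0, 0.927, -0.375], [-1.0, 0.0, -0.001]] [-0.04  0.52 -0.65  1.57  0.34  1.16 -1.14]
```

View pics/d.png

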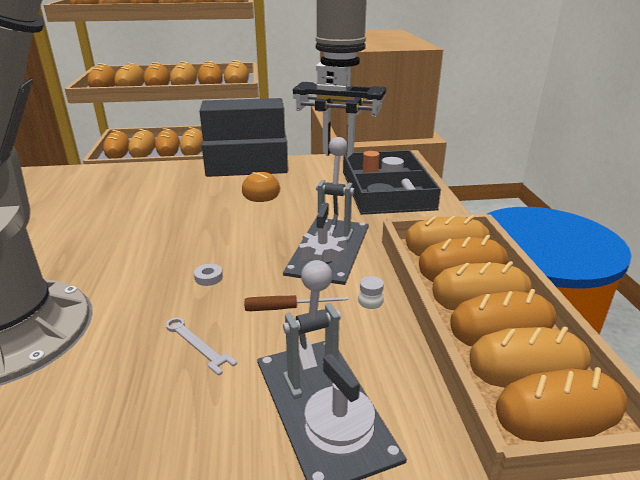

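The ball has travelled with the gripper, to about (339,146), and the lever is past upright. I'll release it and lift away.

Emit:
servo_tool:
  steps: "0 0 0 0 0.7;0 0 0 0 0.8;0 0 0 0 1;0 0 0 0 1;0 0 0 0 1;-0.02 0 0 0 1;-0.03 0 0 0 1;-0.03 0 0 0 1;0 -0.03 0 0 1;0 -0.03 0 0 1;0 -0.03 0 0 1;0 -0.03 0 0 1;0 0 0 0 1"

```text
clock: 7.57
ee_pos: [581.6, 150.2, 296.8]
tcp_rot: [-1.095, 1.568, -1.485]
force: [1.5, -1.0, 0.2]
opening: 94.1
```

```bash
python3 - <<'E'
from h import *
plan([579.4,150.2,120],0.07)
from station import manip
f=manip.grab_frame("wrist");cv2.imwrite("pics/e.png",f["color"][...,::-1])
s=manip.read_state();T=np.eye(4);T[:3,:3]=Ro.from_euler('xyz',s["tcp_rot"]).as_matrix();T[:3,3]=s["ee_pos"]
W=cloud(f,T@f["mount"]);z=W[...,2]
q=W[(z>116)&(z<134)&(np.hypot(W[...,0]-580,W[...,1]-150)<45)];print("T",len(q),cv2.minAreaRect(q[:,:2].astype(np.float32)),np.median(q[:,2]))
f=manip.grab_frame("scene");cv2.imwrite("pics/f.png",f["color"][...,::-1]);W=cloud(f);z=W[...,2]
q=W[(z>190)&(z<235)&(np.hypot(W[...,0]-630,W[...,1]-272)<60)];c,e=sphere(q) if len(q)>50 else (np.zeros(3),0)
print(len(q),c,e,"head y",(c-O)@UY,"ang",np.arcsin(((c-O)@UY-50)/90)+.21)
E
```

```text
t 7.5667 tcp [581.6 150.2 296.8] F [ 1.5 -1.   0.2] open 94.1
shift m [ 0.1768 -0.0004 -0.0023] turn -0.075 alt 3.067
head coords [  2.1 -49.4]
[[0.0, 0.38, 0.925], [-0.003, 0.925, -0.38], [-1.0, -0.003, 0.001]] [ 0.17  0.32 -0.67  1.67  0.21  1.23 -0.94]
T 967 ((579.5741577148438, 153.29287719726562), (64.0177001953125, 13.960724830627441), 71.98004150390625) 125.55601328483863
610 [628.06035444 271.06531075 208.74058939] 0.6646375647485089 head y 80.07143633468588 ang 0.5506789201631023
```

View pics/e.png

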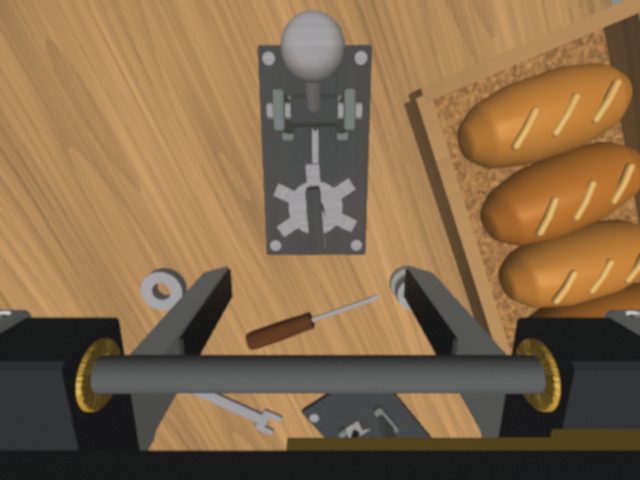

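View pics/f.png

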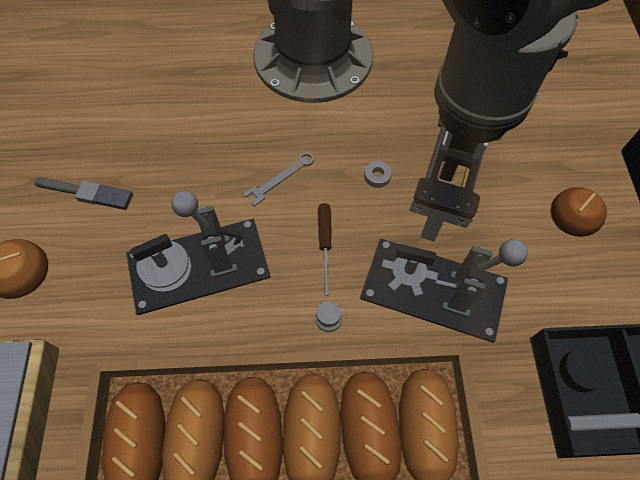

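The lever rests at 0.551, butted on the tooth as described. The ball is at (513,252) in the scene view and the spindle is at about +0.07. Next I'll grip the T-bar.

Emit:
servo_tool:
  steps: "0.025 0 -0.0022 -0.075 1;0.03 0 0 0 1;0.03 0 0 0 1;0.03 0 0 0 1;0.03 0 0 0 1;0.02 0 0 0 1;0.01 0 0 0 1;0 0 0 0 1;0 0 0 0 1"

```text
clock: 8.42
ee_pos: [580.5, 157.8, 122.1]
tcp_rot: [1.967, 1.57, 1.658]
force: [-0.1, 0.8, 1.4]
opening: 94.2
```

```bash
python3 - <<'E'
from h import *
plan([579.5,150.5,121],0.07)
E
```

```text
t 8.4167 tcp [580.5 157.8 122.1] F [-0.1  0.8  1.4] open 94.2
shift m [ 0.0011 -0.0073  0.0013] turn 0.006 alt -3.135
head coords [ -1.7 -42.8]
[[-0.0, 0.304, 0.953], [0.001, 0.953, -0.304], [-1.0, 0.001, -0.0]] [ 0.12  0.5  -0.63  1.84  0.36  0.92 -0.99]
```

Emit:
servo_tool:
  steps: "0.001 -0.004 0.001 0 0.6;0 -0.0035 0 0 0.4;0 0 0 0 0.1;0 0 0 0 0.05;0 0 0 0 0.05;0 0 0 0 0.05;0 0 0 0 0.05;0 0 0 0 0.05;0 0 0 0 0.05;0 0 0 0 0.05;0 0 0 0 0.05"

```text
clock: 9.33
ee_pos: [578.9, 149.5, 120.6]
tcp_rot: [2.49, 1.571, 2.18]
force: [-0.7, -0.4, -0.2]
opening: 23.9
```

```bash
python3 - <<'E'
from h import *
plan([579.5,150.5,121],0.5)
from station import manip
print(manip.read_state()["wrist_torque"])
E
```

```text
t 9.3333 tcp [578.9 149.5 120.6] F [-0.7 -0.4 -0.2] open 23.9
shift m [-0.0004  0.0011  0.0003] turn -0.425 alt 2.717
head coords [ -0.1 -51.1]
[[-0.0, 0.305, 0.952], [0.0, 0.952, -0.305], [-1.0, 0.0, -0.0]] [ 0.13  0.49 -0.63  1.85  0.36  0.91 -0.98]
[-0.05269302 -0.05261607  0.02305401]
```

Finish closing, then turn slowly counterclockwise (negative about the tool's x).

Emit:
servo_tool:
  steps: "0 0 0 0 0.05;0 0 0 0 0.05;0 0 0 0 0.05;0 0 0 0 0.05;0 0 0 -0.04 0.05;0 0 0 -0.04 0.05;0 0 0 -0.04 0.05;0 0 0 -0.04 0.05;0 0 0 -0.04 0.05;0 0 0 -0.04 0.05;0 0 0 -0.04 0.05;0 0 0 -0.04 0.05;0 0 0 -0.04 0.05;0 0 0 -0.04 0.05;0 0 0 -0.03 0.05;0 0 0 0 0.05;0 0 0 0 0.05;0 0 0 0 0.05"

```text
clock: 10.83
ee_pos: [579.4, 149.4, 120.7]
tcp_rot: [0.288, 1.57, 0.407]
force: [6.3, 1.3, -4.2]
opening: 18.2
```

```bash
cat > ck.py <<'E'
from h import *
import sys
plan([579.5,150.5,121],0.5)
from station import manip
print(manip.read_state()["wrist_torque"])
for n in["scene","side"]:
    f=manip.grab_frame(n);cv2.imwrite(f"pics/{sys.argv[1]}_{n}.png",f["color"][...,::-1]);W=cloud(f);z=W[...,2]
    hy=(W-O)@UY;hx=(W-O)@UX
    q=W[(z>185)&(z<235)&(abs(hx)<30)&(hy>55)&(hy<125)];
    if len(q)>50:
        c,e=sphere(q);print(n,len(q),c,e,"head y",(c-O)@UY,"ang",np.arcsin(((c-O)@UY-50)/90)+.21,"from z",np.arccos((c[2]-125)/90)+.21)
E
python3 ck.py g
```

```text
t 10.8333 tcp [579.4 149.4 120.7] F [ 6.3  1.3 -4.2] open 18.2
shift m [-0.0003  0.0011  0.0002] turn 0.004 alt -3.138
head coords [  0.4 -51. ]
[[0.001, -0.118, 0.993], [0.0, 0.993, 0.118], [-1.0, 0.0, 0.001]] [ 0.2   0.52 -0.73  1.84  0.42  0.94 -0.6 ]
[ 0.19628777 -1.43050371  0.01732812]
scene 619 [633.5728143  284.75100358 201.93149764] 0.7167312806469617 head y 94.83075849792898 ang 0.7314287637678765 from z 0.7556417531353249
side 165 [633.48410705 284.06445219 202.94097636] 1.2332175223657555 head y 94.160971432329 ang 0.7228670742899574 from z 0.7336278855404342
```

View pics/g_side.png

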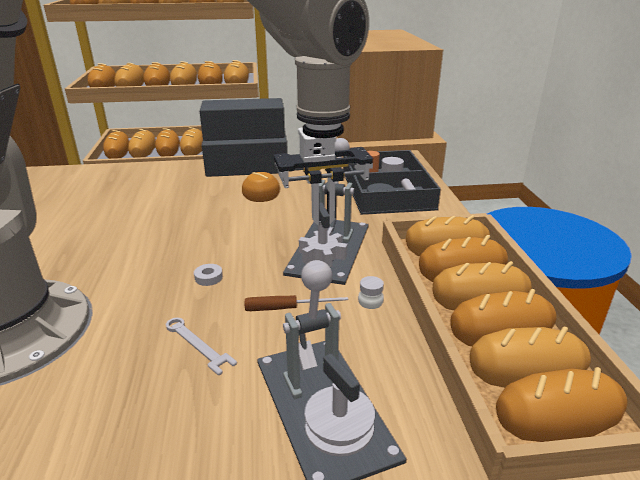

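The lever reads 0.73, which is home. I'll release, lift clear and check again.

Emit:
servo_tool:
  steps: "0 0 0 0 0.4;0 0 0 0 0.7;0 0 0 0 1;0 0 0 0 1;0 0 0 0 1;0 0 0 0 1;0 0 0 0 1;0 0 0 0 1;-0.02 0 0 0 1;-0.03 0 0 0 1;-0.03 0 0 0 1;-0.03 0 0 0 1;-0.03 0 0 0 1;-0.03 0 0 0 1;0 -0.02 0 0 1;0 -0.03 0 0 1;0 -0.03 0 0 1;0 -0.03 0 0 1;0 0 0 0 1"

```text
clock: 12.52
ee_pos: [592.8, 33.6, 290.2]
tcp_rot: [-1.88, 1.569, -1.767]
force: [-0.5, -1.1, 0.3]
opening: 93.8
```

```bash
python3 ck.py i; python3 - <<'E'
from h import *
from station import manip
s=manip.read_state()
f=manip.grab_frame("wrist");cv2.imwrite("pics/i_w.png",f["color"][...,::-1])
T=np.eye(4);T[:3,:3]=Ro.from_euler('xyz',s["tcp_rot"]).as_matrix();T[:3,3]=s["ee_pos"]
W=cloud(f,T@f["mount"]);z=W[...,2]
q=W[(z>116)&(z<134)&(np.hypot(W[...,0]-580,W[...,1]-150)<40)];
if len(q)>20:print("T",len(q),cv2.minAreaRect(q[:,:2].astype(np.float32)),"head y dir 67.9")
E
```

```text
t 12.5167 tcp [592.8  33.6 290.2] F [-0.5 -1.1  0.3] open 93.8
shift m [1.689e-01 1.181e-01 1.000e-04] turn -0.002 alt 3.14
head coords [  56.4 -153.4]
[[-0.0, -0.113, 0.994], [-0.002, 0.994, 0.113], [-1.0, -0.002, -0.001]] [ 0.44  0.33 -0.77  1.69  0.25  1.22 -0.27]
[-0.07724931 -0.0924233   0.00030629]
scene 625 [633.51949647 284.77838492 201.99120871] 0.7385212755355018 head y 94.83609349127474 ang 0.7314971276194564 from z 0.7543619864079172
side 288 [633.63381587 284.35157835 203.03983722] 1.1398643501719832 head y 94.48342789553355 ang 0.7269837361796394 from z 0.7314268914248406
T 1315 ((579.2398071289062, 150.5774688720703), (13.779248237609863, 64.0746841430664), 6.368465423583984) head y dir 67.9
```

View pics/i_scene.png

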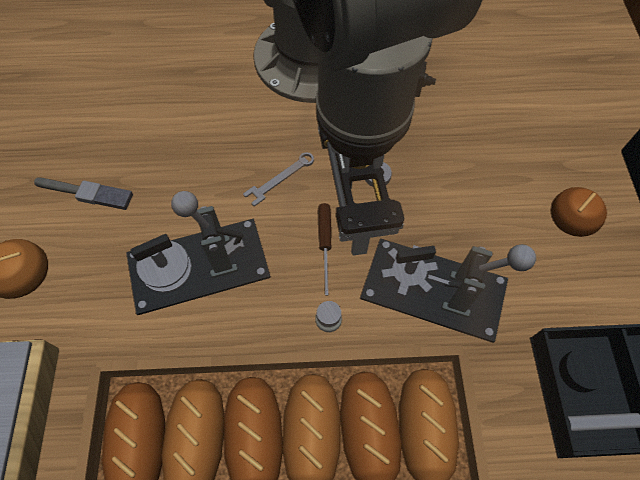

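View pics/i_w.png

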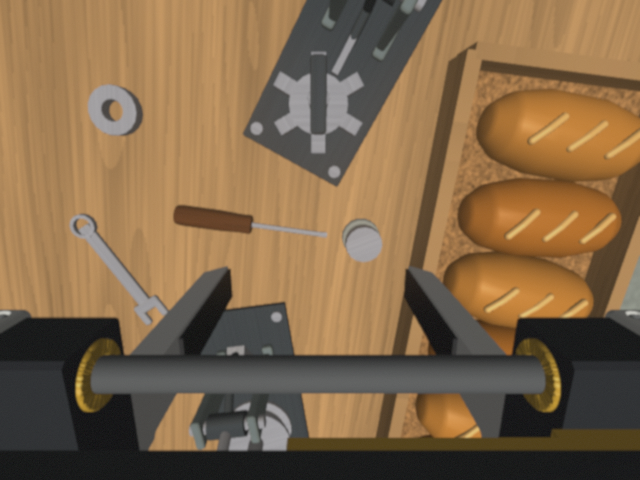

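The wrist view shows the lever's tooth in the gap between two wheel teeth, near (340,70). The belt lever's ball is still at (185,204) in the scene view.

```bash
python3 -c "
from station import manip
print(manip.hand_in())"
```

```text
the job is handed in; nothing more can be done
None
```

The bread conveyor's gear head is in gear, and I handed the job in at about 12.7 s on the clock.

- **Lever:** I gripped its ball, carried it past upright and let go near where the tooth butts. It settled on the wheel tooth at 0.551 rad.
- **Spindle:** I gripped the T-bar and turned it counterclockwise from about +0.07 to +0.50 rad, and the lever dropped in. Then I released, lifted and backed off.

**Last checks, gripper clear of everything:**
- The scene and side cameras put the lever at 0.731 and 0.727 rad from the ball's sideways position, against 0.733 for home. The same fit's height gave 0.754 and 0.731, which is about 1 mm of calibration error.
- The T-bar stands about 28.5° (0.497 rad) from the head's y axis, within the stated gap, and the wrist picture shows the tooth between two wheel teeth.
- The belt lever's ball is at the same pixel in the scene view as at the start.
- At the readings I took, the highest wrist force was about 8 N.

**What disagreed:** the three cameras differed by up to 7 mm on the T-bar's centre early on, so I used a value in between. While I was turning it, the jaws read 18 mm on the 14 mm bar, so they were not fully seated. The job was not affected.

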